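# Slide the foot bracket under the cylinder's end cap

### The arm

A 7-joint arm with a two-finger parallel gripper is mounted at the origin on the work surface. World frame = base frame: x ahead of the robot, y to its left, z up, the work surface at z = 0. Lengths are in m, angles in rad, forces in N, time in s.
With the tool pointing down it reaches from about 0.425 to 1.025 m from the base axis. Payload 3.6 kg.
Tool frame: the origin (TCP) lies between the finger pads; the fingertips stand 17 mm ahead of it and the grasp point (between the pads) lies 2 mm behind it; z points along the fingers, y is the line along which they close (so a half turn about z gives the same grasp; the last joint's range is limited). The gripper opens to 85 mm and grips with 20 to 120 N. Pads are 22 mm wide; open, the fingers measure 114 mm over their backs; the gripper's body (76 mm by 85 mm) begins 54 mm behind the grasp point. The pads swing forward as they close: fully open they stand 13 mm farther back than shut.
Start: joints at [-1.272, 0.591, 0.048, 1.609, -0.033, 0.943, -0.034], TCP at [0.278, 0.67, 0.248] pointing down, gripper open.
Joint ranges: [-2.69, 2.69], [-0.47, 2.24], [-1.27, 1.36], [0.19, 2.51], [-1.53, 4.68], [0.08, 2.07], [-3.09, 3.09]. Speed limits (rad/s): [2.57, 2.57, 3.14, 3.14, 3.14, 3.14, 3.14].

### API

Orientations are given as a unit quaternion [w, x, y, z].
In Python, from station import * gives the robot as it stands.
- The arm moves only by the shell command python3 -m jog 'ROWS' [OPENING]. ROWS is text: rows parted by semicolons, each of 6 numbers parted by spaces: the shift along the world's x, y, z in cm, then the turn, a rotation vector about the world's x, y, z in degrees. A call has 1 to 12 rows; each row shifts and turns the commanded pose from where the row before left it; what a row does not reach is not made up. A row lasts 1/12 s, in which the tool goes at most 41.7 mm and 7.16 degrees, less where a joint would pass 70% of its speed; a pose out of reach is approached as far as the arm can. A call with a gripper value outside its range is refused whole. OPENING is the finger opening in cm, from 0 to 8.54, set as the call begins (- or left out, the last holds). The fingers move at their own pace and stop on an object; the grip force is fixed at half the most. Time passes only in rows, so rows that do not move let the fingers close. It gives the time, the measured TCP pose, the force, the opening and the grip force at its end, in the units of the state.
- read_state(): the state, without advancing time (a new reading comes with each control period).
- snapshot(name): name is "scene" or "top" or "wrist"; returns the picture (480x640x3 uint8, red, green, blue); there is no depth.
- calibration(name): a dict with "fov_y" (degrees; the focal length in pixels is half the picture's height over the tangent of half this angle, whatever the lens; pixels are square), "cx", "cy" (the principal point, pixels), "pose" (4x4, takes a point from camera to world coordinates). Camera axes: x right, y down, z forward; pixel columns grow to the right and rows downward; lengths in m; the calibration is good to about 2 mm. The wrist camera is an equidistant fisheye: a pixel r from the principal point sees the ray r / f radians off the axis. A picture is of the moment at which its call begins: read the wrist's pose just before it. calibration takes no time and is no camera call; for the wrist camera it gives the pose at the moment of the call.
- sign_off(): hands the job in; it is judged then, once.
The state is a dict: "clock": time; "joints": joint angles; "joint_velocities": joint speeds; "joint_torque": joint torques, N m; "eef_pos": TCP position; "orientation": TCP orientation; "ft_force": force on the tool from outside, world axes, zero at the start; "torque": the same for the moment, N m; "gripper_width": finger opening in m; "grip_force": force on a finger pad.
Only numpy, scipy, OpenCV 4.12 (cv2) and the standard library are available. Lean on these libraries where they do the work, as an engineer would, in place of code of your own. Each camera call takes 0.05 s, during which the arm holds its last target. There are 200 camera calls.

### The job

With the fingertips only, gently push the loose steel foot bracket flat along the turntable so that its foot slides under the bare end cap of the strapped-down cylinder, until its upright leg sits flush against the end of that cap, square to it and centred so that the bolt holes line up. Do not pinch, lift or tip the bracket, and leave the loose parts standing around where they are. Finish with the hand clear of everything.

Things in the scene. Friction and masses are not known exactly. Their poses are not given: they have to be found in the camera images.
- bracket: Loose foot bracket: L of bright 6 mm steel plate, 52 mm wide, 0.2 to 0.3 kg, standing in front of the bare cap. Origin: on its underside, mid width, straight below the leg's seating face; x along the foot (the way it must slide), y along the width, z up. Sides at y = -26 and 26 mm; centre of mass near x = 6.5, z = 16 mm. Starts 65 to 95 mm short of home, up to 30 mm to a side, up to 0.4 rad askew.
- leg_back (a point): Back face of the bracket's upright leg, mid width, 15 mm above its underside (bracket x = -6 mm): the face to push on. Axes as the bracket's. The leg is 6 mm thick, 52 mm wide, 62 mm high, with a 36 mm hole centred 36 mm up and four bolt holes; it is plain plate below 13 mm.
- foot_tip (a point): Middle of the front edge of the bracket's flat foot, on its underside, 34 mm ahead of the leg's seating face. Axes as the bracket's. The foot is 6 mm thick, 52 mm wide and rests on the table.
- cap_seat (a point): Where the bracket's origin belongs: the point on the turntable's top straight below the end face of the bare cap, mid width; x points level into the cylinder along its axis, z up. Fixed during a run. Home: bracket origin on this point, x axes parallel, leg flat on the cap's face.
- cap_lip (a point): Lower edge of the bare cap's end face, mid width, 9 mm above the turntable: the bridge, which leaves 3 mm over the foot. Cap: grey, 54 mm wide and high, 30 mm long. A centring boss 28 mm across stands 4 mm out of its face, 36 mm above the table, and enters the leg's 36 mm hole, so the leg comes flush only when centred within about 4 mm.
- fixture: Cast aluminium turntable, locked and fixed, in another place and heading each time. Origin under its centre; x along the silver cylinder, z up. Flat round top 360 mm across, 70 mm up. Along x: bare cap -20 to 10 mm, 46 mm tube in saddles, far cap (its bracket already fitted), rod. Cap tops 63 mm, strap nuts (x = 58) 71 mm above the round top. Lock lever below the rim.
- valve_cover: Clear polycarbonate valve cover, light, standing upright on the turntable beside the cylinder (about fixture x = 65, y = 108 mm): 50 x 30 mm, 78 mm high. Origin under its centre. Leave alone.
- cushion_screw: Red anodized cushion screw standing on its head on the turntable at the cylinder's other side (about fixture x = 30, y = -95 mm): head 17 mm across, 32 mm high. Origin under its centre. Leave alone.
- piston: Aluminium piston on the mat, 39 mm across, 34 mm high. Origin under its centre. Leave alone.
- valve: Solenoid valve on the mat: aluminium body 90 x 30 x 38 mm with a black coil on its -x end (to x = -79 mm). Origin under the aluminium body's centre. Leave alone.
- threadlock: Small red bottle with white cap on the mat, 32 mm across, 75 mm high. Origin under its centre. Leave alone.
- driver: Screwdriver with orange handle lying on the mat along its x. Leave alone.
- clevis: Steel rod clevis lying on the mat, about 54 x 24 x 24 mm. Leave alone.
Mind the look-alikes: they are no part of the job. Leave any turquoise or yellow look-alike of the bracket alone.

How it is judged:
At the end, for the whole second after the job is handed in: The bracket's leg is flush with the bare cap's end face (within 2.5 mm), centred within 4 mm, square within 0.06 rad, its foot flat on the turntable under the cap, at rest (x of bracket in the frame of cap_seat between -0.0025 and 0.0025 m and y of bracket in the frame of cap_seat between -0.004 and 0.004 m and z of bracket in the frame of cap_seat below 0.002 m and angle between the x axis of bracket and the x axis of cap_seat, either way round below 0.06 rad and angle between bracket's own z axis and vertical below 0.04 rad and linear speed of bracket below 0.01 m/s); the robot touches nothing.
It fails at once if the bracket is lifted off the turntable (more than 6 mm) (z of bracket in the frame of cap_seat above 0.006 m).
It fails at once if the bracket is tipped (more than 0.15 rad) (angle between bracket's own z axis and vertical above 0.15 rad).
It fails at once if the bracket is pinched or shoved hard (fingers on it with more than 35 N) (contact force between the fingers and bracket above 35 N).
It fails at once if a loose part standing around is moved by more than 10 mm (distance of any of valve_cover, cushion_screw, piston, valve, threadlock, driver, clevis from where it was at the start of the episode above 0.01 m).
It also fails if it takes over 64 s, if anything falls off the work surface, if the arm or the gripper's body presses on something with over 40 N, if the wrist force passes 120 N, or if a joint passes its speed limit or range.

## Working session

There is one attempt and no reset: what is moved stays moved. The work goes in short steps, Python scripts to look and compute and a shell command to move; the robot and the scene stay as the last step left them, time stands still between calls to the robot, and variables do not carry over. Pictures are saved under pics/ and viewed, at most 10 in all, crops included, and the job is handed in when it is done.

```bash
mkdir -p pics; cat > h.py <<'E'
from station import *
import numpy as np, cv2
def save(n,f,crop=None,k=1):
    im=snapshot(n)[:,:,::-1]
    cv2.imwrite('pics/'+f+'_full.png',im)
    if crop: x0,y0,x1,y1=crop; im=cv2.resize(im[y0:y1,x0:x1],None,fx=k,fy=k,interpolation=cv2.INTER_CUBIC)
    cv2.imwrite('pics/'+f+'.png',im)
def ray(n,u,v,c=None):
    c=c or calibration(n); f=240/np.tan(np.radians(c['fov_y'])/2)
    a,b=u-c['cx'],v-c['cy']
    if n=='wrist':
        r=np.hypot(a,b)+1e-9; t=r/f; d=np.array([a/r*np.sin(t),b/r*np.sin(t),np.cos(t)])
    else: d=np.array([a/f,b/f,1.])
    P=np.array(c['pose']); return P[:3,3],P[:3,:3]@d
def onz(n,u,v,z,c=None):
    o,d=ray(n,u,v,c); return o+d*(z-o[2])/d[2]
def proj(n,p,c=None):
    c=c or calibration(n); f=240/np.tan(np.radians(c['fov_y'])/2)
    P=np.array(c['pose']); q=P[:3,:3].T@(np.asarray(p)-P[:3,3])
    if n=='wrist':
        s=np.hypot(q[0],q[1])+1e-9; r=f*np.arctan2(s,q[2]); return c['cx']+q[0]/s*r,c['cy']+q[1]/s*r
    return c['cx']+f*q[0]/q[2],c['cy']+f*q[1]/q[2]
E
python3 - <<'E'
from h import *
save('top','top1'); save('scene','sc1')
for n in('top','scene','wrist'):
    c=calibration(n); print(n,c['fov_y'],c['cx'],c['cy'],np.round(c['pose'],3).tolist())
s=read_state(); print(s['clock'],s['eef_pos'],s['orientation'],s['ft_force'])
E
```

```text
top 51.89753381831038 321.74463401414346 238.43219403206103 [[-0.03, -0.993, 0.115, 0.426], [-0.999, 0.032, 0.019, 0.01], [-0.023, -0.115, -0.993, 1.17], [0.0, 0.0, 0.0, 1.0]]
scene 52.27660280582403 319.32180406323005 241.16763106047628 [[-0.754, 0.522, -0.397, 0.97], [0.656, 0.59, -0.471, 0.488], [-0.012, -0.616, -0.788, 0.896], [0.0, 0.0, 0.0, 1.0]]
wrist 65.70646984690485 316.52758213284545 238.70977693761577 [[0.382, 0.886, 0.262, 0.211], [0.924, -0.366, -0.111, 0.696], [-0.003, 0.285, -0.959, 0.372], [0.0, 0.0, 0.0, 1.0]]
0.1 [0.2772593  0.66914016 0.24727164] [-1.21965830e-04  1.95109548e-01  9.80780948e-01 -9.90263930e-04] [ 0.4656572  -0.10388731  0.17541598]
```

View pics/top1.png

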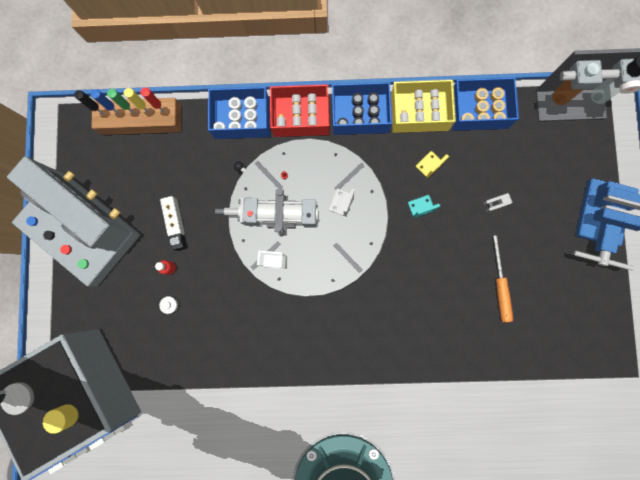

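View pics/sc1.png

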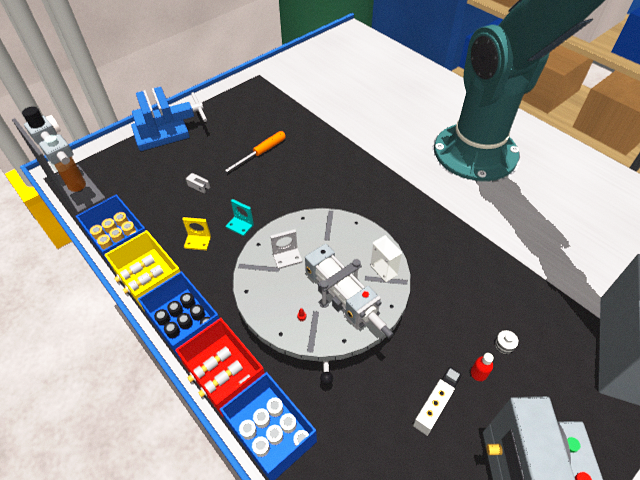

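The bright steel bracket is the grey L at top (343,201) / scene (286,248), on the turntable in front of the bare cap. The yellow one (top 431,163) and turquoise one (424,205) are on the mat, so they are the look-alikes. I'll confirm with an enlarged crop.

```bash
python3 - <<'E'
import cv2,numpy as np
a=cv2.imread('pics/top1_full.png')[180:240,240:370]; b=cv2.imread('pics/sc1_full.png')[225:300,260:360]
a=cv2.resize(a,None,fx=6,fy=6,interpolation=cv2.INTER_CUBIC)[:, :780]
cv2.imwrite('pics/c1.png',a)
b=cv2.resize(b,None,fx=8,fy=8,interpolation=cv2.INTER_CUBIC); cv2.imwrite('pics/c2.png',b)
E
```

```text
(no output)
```

View pics/c1.png

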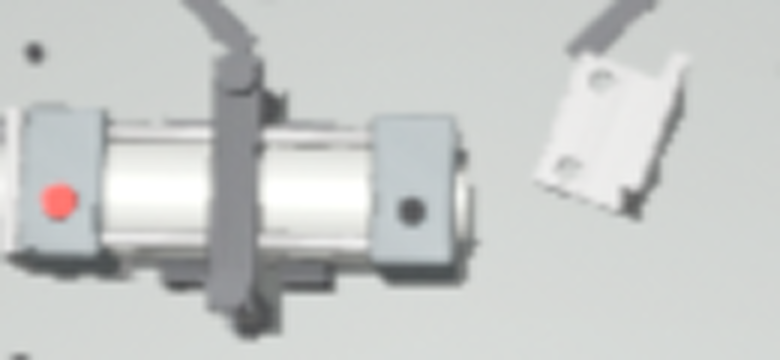

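View pics/c2.png

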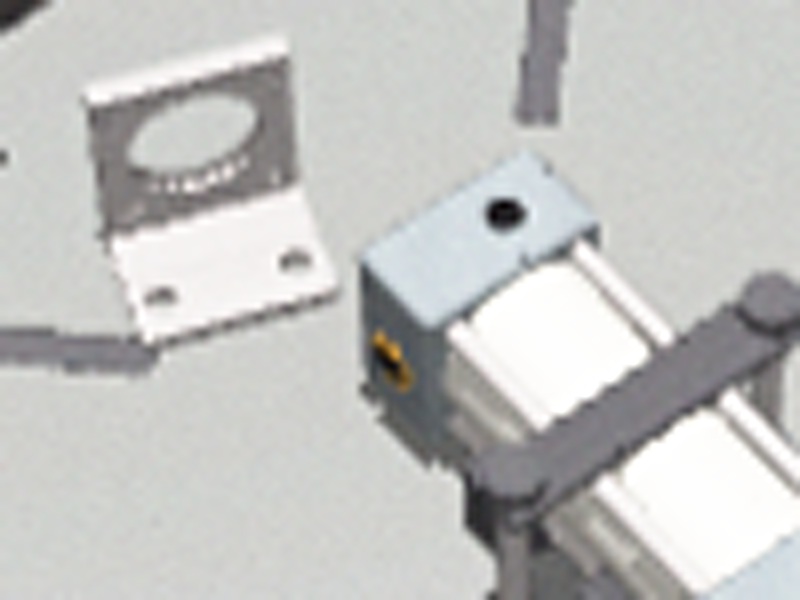

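The crops confirm it: the bright steel bracket's foot holes are at (600,80),(568,165) in crop 1, and its leg with the large hole stands on the side away from the grey bare cap. I'll fit both poses by least squares on the corners from both cameras.

```bash
cat > fit.py <<'E'
from h import *
from scipy.optimize import least_squares
def fit(obs,x0):
    cs={n:calibration(n) for n in('top','scene')}
    def R(x):
        c,s=np.cos(x[2]),np.sin(x[2]); r=[]
        for n,(u,v),(a,b,z) in obs:
            q=proj(n,[x[0]+c*a-s*b,x[1]+s*a+c*b,z],cs[n]); r+=[q[0]-u,q[1]-v]
        return np.array(r)
    s=least_squares(R,x0,loss='soft_l1'); return s.x,R(s.x).reshape(-1,2)
T=lambda u,v:(u/6+240-.42,v/6+180-.42)
S=lambda u,v:(u/8+260-.44,v/8+225-.44)
E
python3 - <<'E'
from fit import *
# seat frame: x into cylinder (+y world approx): cap x 0..30, y +-27, top .133. y axis left of x -> x~+Y => y~ -X
obs=[('top',T(457,117),(0,-.027,.133)),('top',T(451,263),(0,.027,.133)),('top',T(375,117),(.03,-.027,.133)),('top',T(370,262),(.03,.027,.133)),
('scene',S(360,258),(0,-.027,.133)),('scene',S(528,150),(0,.027,.133)),('scene',S(600,225),(.03,.027,.133)),('scene',S(430,325),(.03,-.027,.133))]
c,r=fit(obs,[.47,.03,1.57]); print(c,np.round(r,1).tolist())
ob=[('top',T(583,55),(.034,-.026,.076)),('top',T(535,182),(.034,.026,.076)),
('scene',S(150,343),(.034,-.026,.076)),('scene',S(338,290),(.034,.026,.076)),('scene',S(110,238),(0,-.026,.076)),('scene',S(302,188),(0,.026,.076)),
('scene',S(85,93),(-.006,-.026,.132)),('scene',S(287,38),(-.006,.026,.132)),('top',T(688,55),(-.006,-.026,.132))]
b,r=fit(ob,[.48,-.07,1.57]); print(b,np.round(r,1).tolist())
a=c[2];d=b[:2]-c[:2];print('in seat',d@[np.cos(a),np.sin(a)]*1e3,d@[-np.sin(a),np.cos(a)]*1e3,b[2]-a)
E
```

```text
[0.60508861 0.04204496 1.51362721] [[-0.0, -0.2], [0.2, 0.4], [-0.4, -0.6], [-0.3, 0.3], [-0.9, -0.4], [0.1, -0.6], [0.6, -0.4], [-0.2, 1.2]]
[ 0.62777141 -0.02778257  1.18535103] [[0.0, 0.1], [0.1, 0.3], [-0.4, 0.2], [0.3, -0.0], [0.1, 0.7], [-0.1, 0.3], [0.0, -0.1], [-0.4, 0.1], [0.3, 0.8]]
in seat -68.41740532485758 -26.63554343631671 -0.32827618441927253
```

```bash
R="1.73 -2.85 0 0 0 0.8"; python3 -m jog '1 -1.6 0 0 0 0.8;1.7 -2.8 0 0 0 0.8;1.7 -2.8 0 0 0 0.8;1.7 -2.8 0 0 0 0.8;1.7 -2.8 0 0 0 0.8;1.7 -2.8 0 0 0 0.8;1.7 -2.8 0 0 0 0.8;1.7 -2.8 0 0 0 0.8;1.7 -2.8 0 0 0 0.8;1.7 -2.8 0 0 0 0.8;1.7 -2.8 0 0 0 0.8;1.7 -2.8 0 0 0 0.8' 1.5
python3 -m jog '1.7 -2.8 0 0 0 0.8;1.7 -2.8 0 0 0 0.8;1.7 -2.8 0 0 0 0.8;1.7 -2.8 0 0 0 0.8;1.7 -2.8 0 0 0 0.8;1.7 -2.8 0 0 0 0.8;1.7 -2.8 0 0 0 0.8;1.7 -2.8 0 0 0 0.8;1.7 -2.8 0 0 0 0.8;1.7 -2.8 0 0 0 0.8;1.7 -2.8 0 0 0 0.8;1.7 -2.8 0 0 0 0.8'
python3 -m jog '1.2 -2.4 0 0 0 0;0 0 0 0 0 0;0 0 0 0 0 0'
python3 - <<'E'
from h import *
print(calibration('wrist')); s=read_state(); print(s['joints'],s['ft_force']);save('wrist','w1')
E
```

```text
clock: 1.1
eef_pos: [0.4749, 0.3441, 0.248]
orientation: [-0.0, 0.112, 0.994, -0.0]
ft_force: [0.2, 0.2, -0.4]
gripper_width: 0.0151
grip_force: 0.0
clock: 2.1
eef_pos: [0.6787, 0.0083, 0.2478]
orientation: [-0.001, 0.029, 1.0, -0.0]
ft_force: [1.3, 0.7, -0.3]
gripper_width: 0.0148
grip_force: 0.0
clock: 2.35
eef_pos: [0.6906, -0.0173, 0.2476]
orientation: [-0.0, 0.031, 1.0, -0.001]
ft_force: [-0.3, 0.7, -0.5]
gripper_width: 0.0148
grip_force: 0.0
{'fov_y': 65.70646984690485, 'cx': 316.52758213284545, 'cy': 238.70977693761577, 'pose': array([[ 0.06178685,  0.95710767,  0.28306765,  0.61869869],
       [ 0.99808765, -0.05872445, -0.01929955, -0.01332293],
       [-0.00184876,  0.28371878, -0.95890575,  0.37238043],
       [ 0.        ,  0.        ,  0.        ,  1.        ]])}
[-0.06428035  0.54800424  0.03474556  1.69192618 -0.0215972   0.90303999
  1.48722612] [-0.33266631  0.66142229 -0.50142856]
```

View pics/w1.png

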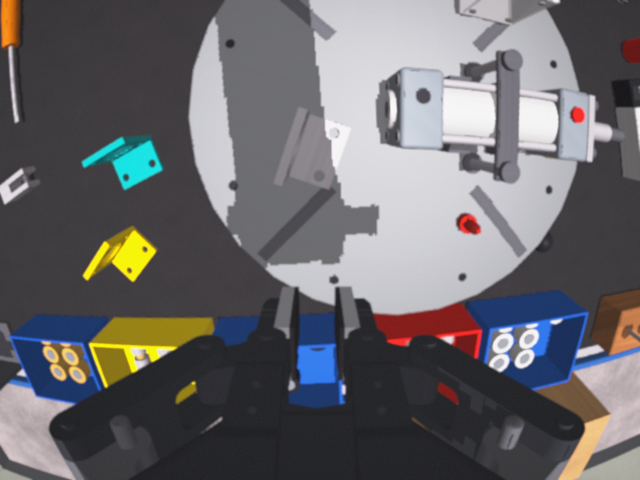

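The wrist view shows the bracket's leg at (295,145) with its foot tip to the right, the bare cap at (420,105) and the screw at (469,224). One enlarged crop to refine the cylinder heading.

```bash
python3 -c "
import cv2;a=cv2.imread('pics/w1_full.png')[50:200,370:610];cv2.imwrite('pics/c3.png',cv2.resize(a,None,fx=3.3333,fy=3.3333,interpolation=cv2.INTER_CUBIC))"
```

```text
(no output)
```

View pics/c3.png

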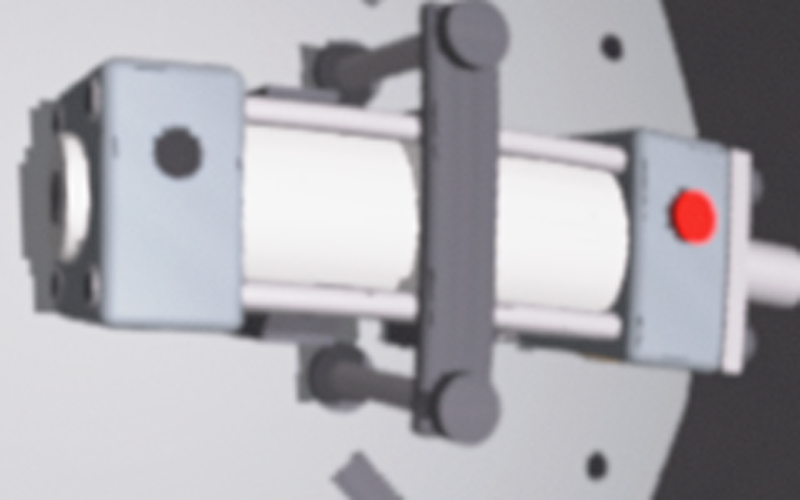

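```bash
python3 - <<'E'
from h import *
W=lambda u,v: onz('wrist',u/3.3333+370-.35,v/3.3333+50-.35,.133)[:2]
P={k:W(*p) for k,p in dict(a=(105,60),b=(243,68),c=(241,329),d=(103,326),e=(637,129),f=(730,148),g=(722,371),h=(628,361),p=(178,153),q=(692,215)).items()}
an=lambda i,j: np.arctan2(*(P[j]-P[i])[::-1])
print({k:np.round(v,4).tolist() for k,v in P.items()})
print('angles',an('a','e'),an('a','f'),an('d','h'),an('d','g'),an('p','q'),'faces',an('d','a')-1.5708+np.pi*0,an('c','b'))
print('front mid',(P['a']+P['d'])/2, np.linalg.norm(P['a']-P['d']),np.linalg.norm(P['a']-P['b']))
t=lambda u,v:onz('top',u/6+240-.42,v/6+180-.42,.133)[:2]
a,b=t(60,201),t(411,211);d=a-b;print('top ports',np.arctan2(d[1],d[0]))
E
```

```text
{'a': [0.5776, 0.0457], 'b': [0.5785, 0.074], 'c': [0.6313, 0.0714], 'd': [0.6303, 0.0428], 'e': [0.5841, 0.1709], 'f': [0.5853, 0.2002], 'g': [0.6381, 0.1978], 'h': [0.6367, 0.1679], 'p': [0.5962, 0.0594], 'q': [0.6023, 0.1872]}
angles 1.5194264601154333 1.5210778400267506 1.519649818429707 1.5205765603926642 1.522698806922212 faces 1.5161495363370234 3.092823456182404
front mid [0.60397869 0.0442465 ] 0.0527427633103953 0.028301993754060253
top ports 1.5086897176790137
```

```bash
python3 -m jog '0.3 0.1 -2 0 0 0.6;0 0 -2.5 0 0 0;0 0 -2.5 0 0 0;0 0 -2.5 0 0 0;0 0 -2.5 0 0 0;0 0 -2 0 0 0;0 0 -1.1 0 0 0;0 0 0 0 0 0;0 0 0 0 0 0;0 0 0 0 0 0'
for i in 1 2 3; do :; done
python3 -m jog '0 0 -0.2 0 0 0;0 0 -0.1 0 0 0;0 0 0 0 0 0;0 0 0 0 0 0'
python3 - <<'E'
from h import *
save('wrist','w2');c=calibration('wrist');s=read_state();print(s['eef_pos'],s['ft_force'],s['orientation'])
save('scene','s2')
a=cv2.imread('pics/w2_full.png');b=cv2.imread('pics/s2_full.png')[220:330,215:345]
cv2.imwrite('pics/m2.png',np.hstack([cv2.resize(a[60:420,100:520],None,fx=.95,fy=.95),cv2.resize(b,(400,342),interpolation=cv2.INTER_CUBIC)]))
E
```

```text
clock: 3.23
eef_pos: [0.6945, -0.0124, 0.0987]
orientation: [0.001, 0.023, 1.0, 0.0]
ft_force: [-0.2, 0.5, 0.0]
gripper_width: 0.0152
grip_force: 0.0
clock: 3.57
eef_pos: [0.6937, -0.0133, 0.0949]
orientation: [0.0, 0.024, 1.0, 0.0]
ft_force: [1.1, 0.4, -0.1]
gripper_width: 0.015
grip_force: 0.0
[ 0.69369829 -0.01331925  0.09474569] [ 0.06604386  0.70057233 -0.80327967] [3.37688134e-04 2.36923746e-02 9.99719239e-01 5.33901059e-06]
```

View pics/m2.png

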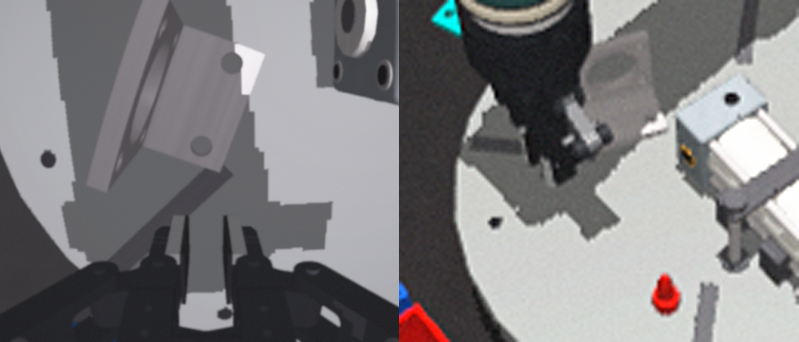

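```bash
python3 -m jog '0 0 -0.3 0 0 0;0 0 0 0 0 0;0 0 0 0 0 0;0 0 0 0 0 0' 0.4;python3 -m jog '0 0 -0.1 0 0 0;0 0 0 0 0 0;0 0 0 0 0 0'; python3 -m jog '0 0 -0.1 0 0 0;0 0 0 0 0 0;0 0 0 0 0 0';python3 -m jog '0 0 -0.1 0 0 0;0 0 0 0 0 0;0 0 0 0 0 0'
```

```text
clock: 4.0
eef_pos: [0.6934, -0.0132, 0.0911]
orientation: [-0.0, 0.024, 1.0, -0.0]
ft_force: [-0.7, -0.1, 0.3]
gripper_width: 0.0045
grip_force: 0.0
clock: 4.25
eef_pos: [0.6937, -0.0132, 0.0904]
orientation: [0.0, 0.024, 1.0, -0.0]
ft_force: [0.2, -0.8, 0.6]
gripper_width: 0.0041
grip_force: 0.3
clock: 4.5
eef_pos: [0.6937, -0.0132, 0.0904]
orientation: [0.0, 0.024, 1.0, 0.0]
ft_force: [-0.5, -0.3, 5.9]
gripper_width: 0.0042
grip_force: 3.0
clock: 4.75
eef_pos: [0.6937, -0.0132, 0.0903]
orientation: [0.0, 0.024, 1.0, 0.0]
ft_force: [-4.3, 0.9, 10.5]
gripper_width: 0.0041
grip_force: 5.5
```

```bash
python3 -m jog '0 0 0.35 0 0 0;-0.5 0.03 0 0 0 0;-0.5 0.03 0 0 0 0;-0.3 0.01 0 0 0 0;-0.3 0.01 0 0 0 0;-0.3 0.02 0 0 0 0;-0.3 0.01 0 0 0 0;-0.3 0.02 0 0 0 0;-0.3 0.02 0 0 0 0;0 0 0 0 0 0';python3 -m jog '-0.3 0.02 0 0 0 0;-0.3 0.01 0 0 0 0;-0.3 0.02 0 0 0 0;0 0 0 0 0 0;0 0 0 0 0 0'
python3 - <<'E'
from h import *
save('wrist','w3',(100,40,520,440),1.9); a=cv2.imread('pics/w3.png');cv2.imwrite('pics/w3.png',cv2.resize(a[:600],(798,600)))
print(read_state()['eef_pos'])
E
```

```text
clock: 5.58
eef_pos: [0.6648, -0.0114, 0.0917]
orientation: [-0.0, 0.023, 1.0, 0.0]
ft_force: [1.0, 1.8, 0.0]
gripper_width: 0.0042
grip_force: 0.2
clock: 6.0
eef_pos: [0.6558, -0.0114, 0.0918]
orientation: [-0.001, 0.024, 1.0, -0.0]
ft_force: [-1.1, -1.0, 0.2]
gripper_width: 0.0041
grip_force: 0.0
[ 0.65587331 -0.01150258  0.09170086]
```

View pics/w3.png

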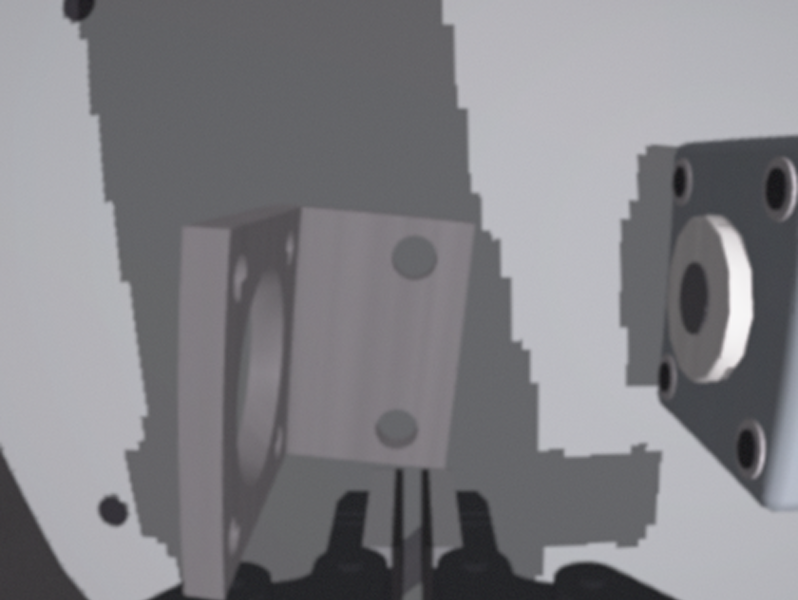

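```bash
cat >> h.py <<'E'
SEAT=np.array([.6045,.0425]); HD=1.519
EX=np.array([np.cos(HD),np.sin(HD)]); EY=np.array([-EX[1],EX[0]])
def inseat(p): d=np.asarray(p)[:2]-SEAT; return np.round([1e3*d@EX,1e3*d@EY],1)
E
python3 - <<'E'
from h import *
for n,z,pts in(('brk',.076,[(302,208),(475,222),(445,467),(288,455)]),('legtop',.132,[(182,228),(185,598),(230,229)])):
    for p in pts: print(n,inseat(onz('wrist',p[0]/1.9+100-.2,p[1]/1.9+40-.2,z)))
print('capface z.079 lower', [inseat(onz('wrist',u/1.9+99.8,v/1.9+39.8,z)) for u,v,z in((660,400,.079),(770,510,.133),(683,148,.133))])
print('tcp',inseat(read_state()['eef_pos']))
E
```

```text
brk [-74.2  11.4]
brk [-39.9   8.6]
brk [-44.9 -43.8]
brk [-79.1 -41.3]
legtop [-80.7  12. ]
legtop [-85.8 -41.4]
legtop [-74.5  11.6]
capface z.079 lower [array([  0.9, -27.5]), array([  0.1, -26.7]), array([-19.3,  22.6])]
tcp [-51.3 -54.1]
```

```bash
python3 -m jog '-0.3 0.02 0 0 0 0;-0.3 0.01 0 0 0 0;0 0 0 0 0 0;0 0 0 0 0 0;0.6 0 0 0 0 0;0 -0.9 0 0 0 0;-0.1 -0.9 0 0 0 0;0 0 0 0 0 0;0 0 0 0 0 0;0 0 0 0 0 0' 
python3 -m jog '0 0 0 0 0 0;0 0 0 0 0 0;0 0 0 0 0 0;-0.3 0.01 0 0 0 0;-0.2 0.01 0 0 0 0;-0.2 0.01 0 0 0 0;-0.2 0.01 0 0 0 0;0 0 0 0 0 0;0 0 0 0 0 0' 1.0
python3 - <<'E'
from h import *
save('wrist','w4',(100,40,520,440),1.9); a=cv2.imread('pics/w4.png');cv2.imwrite('pics/w4.png',a[:600])
print(inseat(read_state()['eef_pos']))
E
```

```text
clock: 6.88
eef_pos: [0.6553, -0.0294, 0.0917]
orientation: [-0.0, 0.024, 1.0, 0.0]
ft_force: [0.0, 0.4, 0.4]
gripper_width: 0.0041
grip_force: 0.0
clock: 7.63
eef_pos: [0.6466, -0.0286, 0.0919]
orientation: [0.0, 0.024, 1.0, -0.0]
ft_force: [1.4, -1.0, -1.0]
gripper_width: 0.0102
grip_force: 0.0
[-68.8 -45.8]
```

View pics/w4.png

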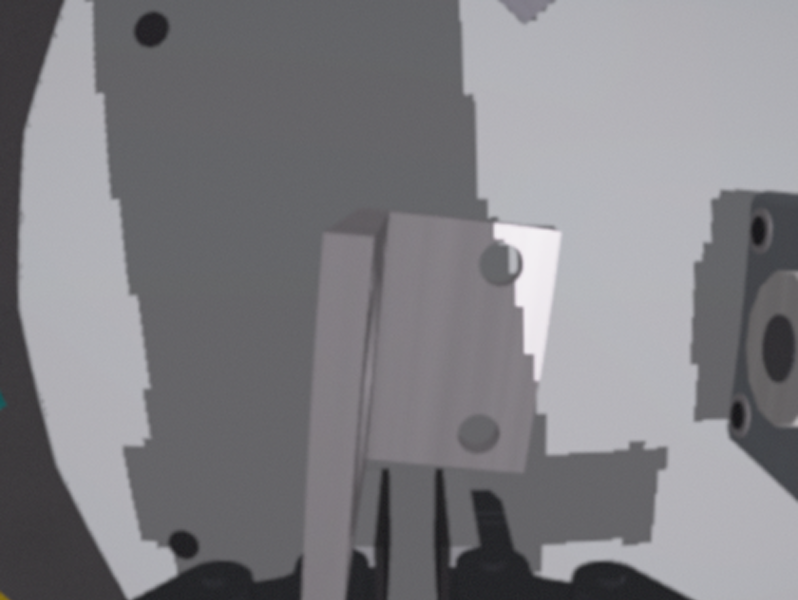

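```bash
python3 - <<'E'
from h import *
for p in [(388,213),(560,231),(524,472),(367,460)]: print(inseat(onz('wrist',p[0]/1.9+99.8,p[1]/1.9+39.8,.076)))
E
```

```text
[-74.6  18.5]
[-40.1  15.5]
[-45.  -36.9]
[-79.3 -34.1]
```

```bash
python3 -m jog '-0.2 0.01 0 0 0 1;-0.2 0.01 0 0 0 1;-0.2 0.01 0 0 0 1;-0.2 0.01 0 0 0 1;-0.18 0.01 0 0 0 0.8;0 0 0 0 0 0;0 0 0 0 0 0;0 0 0 0 0 0'
python3 - <<'E'
from h import *
save('wrist','w5',(100,40,520,440),1.9); a=cv2.imread('pics/w5.png');cv2.imwrite('pics/w5.png',a[:600])
print(inseat(read_state()['eef_pos']))
E
```

```text
clock: 8.35
eef_pos: [0.6362, -0.028, 0.0917]
orientation: [-0.001, -0.018, 1.0, 0.0]
ft_force: [1.1, 0.6, -0.1]
gripper_width: 0.0101
grip_force: 0.2
[-68.8 -35.3]
```

View pics/w5.png

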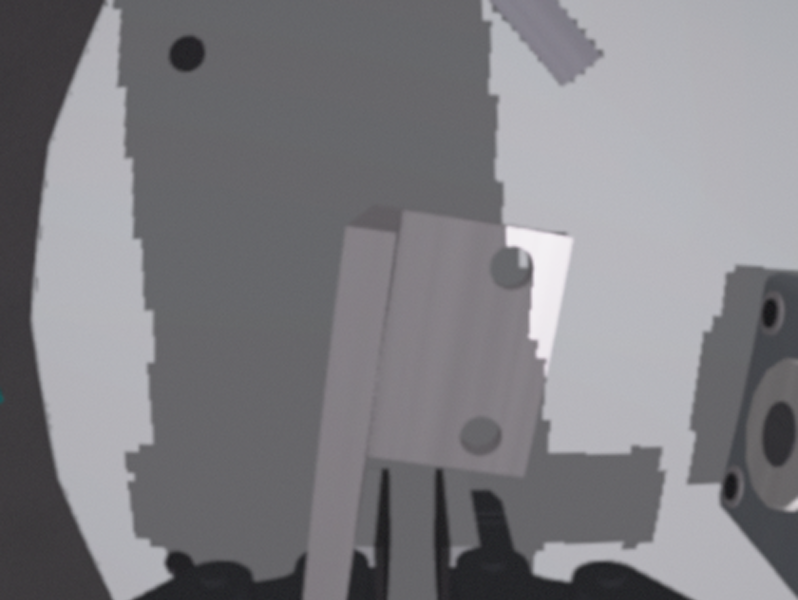

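```bash
python3 - <<'E'
from h import *
P=[inseat(onz('wrist',p[0]/1.9+99.8,p[1]/1.9+39.8,.076)) for p in [(402,210),(573,237),(525,476),(370,457)]]
print(P,(P[0]+P[3])/2)
E
```

```text
[array([-77.3,  29.2]), array([-42.6,  27.4]), array([-45.6, -25.2]), array([-79.7, -23.6])] [-78.5   2.8]
```

```bash
python3 -m jog '0.5 0 0 0 0 0;1 0 0 0 0 0;1 0 0.5 0 0 0;0 0 2 0 0 0;0 0 3 0 0 0;0 0 3 0 0 0;0 0 1.5 0 0 0;0 -0.5 0 0 0 -7;0 -1 0 0 0 -7;-0.5 -1 0 0 0 -7;-0.5 -1 0 0 0 -7;-0.5 -0.9 0 0 0 -7' 2.0
python3 -m jog '-0.5 0 0 0 0 -7;-0.5 0 0 0 0 -7;-1 0 0 0 0 -7;-1 0 0 0 0 -7;-1 0 0 0 0 -7;-1 0 0 0 0 -7;0 0 0 0 0 -7;0 0 0 0 0 -7;0 0 0 0 0 -4;0 0 0 0 0 0;0 0 0 0 0 0'
python3 - <<'E'
from h import *
s=read_state();print(inseat(s['eef_pos']),s['orientation'],s['joints'])
E
```

```text
clock: 9.4
eef_pos: [0.6473, -0.0727, 0.1919]
orientation: [0.0, 0.286, 0.958, -0.0]
ft_force: [0.2, 0.7, 0.5]
gripper_width: 0.0198
grip_force: 0.0
clock: 10.32
eef_pos: [0.5974, -0.0718, 0.1918]
orientation: [0.0, 0.724, 0.69, -0.0]
ft_force: [-0.7, 0.7, -0.1]
gripper_width: 0.02
grip_force: 0.0
[-114.5    1.2] [ 2.08378554e-04  7.23884883e-01  6.89920741e-01 -6.18110698e-05] [-0.2790911   0.54662021  0.45881238  1.95449701 -0.35631825  0.71943132
  0.34511131]
```

```bash
python3 -m jog '-0.1 0 -2 4 -0.2 0;0 0 -2.5 4 -0.2 -0.2;0 0 -2.5 0 0 0;0 0 -1.8 0 0 0;0 0 -0.6 0 0 0;0 0 0 0 0 0;0 0 0 0 0 0;0 0 0 0 0 0'
cat > edge.py <<'E'
from h import *
from scipy.ndimage import map_coordinates, gaussian_filter1d
from scipy.signal import find_peaks
c=calibration('wrist'); im=snapshot('wrist'); cv2.imwrite('pics/e.png',im[:,:,::-1])
g=im.astype(float).mean(2)
def prof(z,fx,fy,n=400,w=None):
    """sample along seat-frame lines: fx,fy=(start,end) mm; prints edges"""
    X=np.linspace(*fx,n);Y=np.linspace(*fy,n); t=X if abs(fx[1]-fx[0])>abs(fy[1]-fy[0]) else Y
    uv=np.array([proj('wrist',[*(SEAT+x/1e3*EX+y/1e3*EY),z],c) for x,y in zip(X,Y)])
    v=map_coordinates(g,[uv[:,1],uv[:,0]],order=1,mode='nearest')
    st=abs(t[1]-t[0]); d=gaussian_filter1d(v,.6/st,order=1)/st
    p,_=find_peaks(abs(d),height=6,distance=int(2/st))
    return [(round(t[i],1),int(d[i])) for i in p]
E
python3 - <<'E'
from edge import *
s=read_state();print(inseat(s['eef_pos']),s['eef_pos'],s['orientation'])
for x in(-90,-86,-84,-82,-80,-78): print('legtop x',x,prof(.132,(x,x),(-45,45)))
for y in(-20,-10,0,10,20): print('y',y,prof(.132,(-100,20),(y,y)))
for x in(5,15,25): print('cap x',x,prof(.133,(x,x),(-45,45)))
for x in(-70,-60,-50): print('foot x',x,prof(.076,(x,x),(-45,45)))
E
```

```text
clock: 10.98
eef_pos: [0.5968, -0.0719, 0.099]
orientation: [-0.047, 0.724, 0.686, 0.051]
ft_force: [0.0, 0.2, 0.5]
gripper_width: 0.0203
grip_force: 0.0
[-114.7    1.7] [ 0.596872   -0.0719167   0.09912314] [-0.04710054  0.7238575   0.68641646  0.05142277]
legtop x -90 [(np.float64(-12.1), -13), (np.float64(-9.8), -23), (np.float64(-5.3), 17), (np.float64(8.0), -18), (np.float64(12.7), 20), (np.float64(14.5), 12)]
legtop x -86 [(np.float64(-22.7), 23)]
legtop x -84 [(np.float64(-22.9), 24)]
legtop x -82 [(np.float64(-22.9), 26), (np.float64(30.3), -27)]
legtop x -80 [(np.float64(-22.0), -34), (np.float64(-19.1), 6), (np.float64(-17.3), 9), (np.float64(-13.4), 9), (np.float64(-8.2), 8), (np.float64(30.3), -25)]
legtop x -78 [(np.float64(-19.5), -40), (np.float64(16.8), 8), (np.float64(18.8), 9), (np.float64(22.2), 9), (np.float64(24.0), 9), (np.float64(30.1), -23)]
y -20 [(np.float64(-92.2), 39), (np.float64(-86.8), 24), (np.float64(-80.5), -71), (np.float64(-78.3), 42), (np.float64(-14.3), -42), (np.float64(-6.5), -13)]
y -10 [(np.float64(-93.4), 9), (np.float64(-90.1), 28), (np.flo
[... 1308 characters left out ...]
.2), -53), (np.float64(-21.5), -18), (np.float64(-17.0), 22), (np.float64(-1.2), 23), (np.float64(1.0), -23), (np.float64(17.0), -13), (np.float64(20.4), 14), (np.float64(24.9), 54)]
cap x 25 [(np.float64(-26.1), -53), (np.float64(-22.2), -18), (np.float64(-17.5), 21), (np.float64(-1.2), 23), (np.float64(1.0), -23), (np.float64(17.7), -13), (np.float64(21.1), 14), (np.float64(25.6), 55)]
foot x -70 [(np.float64(-23.3), 33), (np.float64(29.4), -29)]
foot x -60 [(np.float64(-24.0), 35), (np.float64(-19.3), -40), (np.float64(-17.0), 7), (np.float64(-13.0), 31), (np.float64(28.8), -32)]
foot x -50 [(np.float64(-24.7), 33), (np.float64(19.3), -17), (np.float64(21.5), 15), (np.float64(28.3), -33)]
```

```bash
python3 -m jog '0 0.5 -0.3 0 0 0;0 0.5 0 0 0 0;0.1 0.4 0 0 0 0;0 0.3 0 0 0 0;0 0.3 0 0 0 0;0 0.3 0 0 0 0;0.1 0.3 0 0 0 0;0 0.3 0 0 0 0;0 0.3 0 0 0 0;0 0 0 0 0 0;0 0 0 0 0 0'
cat > m.py <<'E'
from edge import *
s=read_state();t=inseat(s['eef_pos']);print('tcp',t,s['eef_pos'][2],s['ft_force'])
import sys; x0=float(sys.argv[1])
f=lambda P:[(float(a),b) for a,b in P]
for y in(-20,20): print('y',y,f(prof(.132,(x0-20,x0+20),(y,y))))
for d in(-3,): print('leg',f(prof(.132,(x0+d,x0+d),(-45,45))))
for d in(10,25): print('foot',f(prof(.076,(x0+d,x0+d),(-45,45))))
E
python3 m.py -73
```

```text
clock: 11.95
eef_pos: [0.5978, -0.0394, 0.0948]
orientation: [-0.048, 0.724, 0.686, 0.051]
ft_force: [0.4, -0.2, 0.2]
gripper_width: 0.02
grip_force: 0.4
tcp [-82.2   2.5] 0.09473560284657093 [ 0.94791189 -1.35488901  0.17898548]
y -20 [(-71.3, 67), (-64.9, -61), (-58.6, 41)]
y 20 [(-71.1, 80), (-64.8, -59), (-62.0, -11)]
leg [(-41.6, -51), (-5.1, 31), (9.4, -31)]
foot [(-22.7, 16), (30.1, -16)]
foot [(-22.7, 19), (30.1, -18)]
```

```bash
python3 -m jog '0.04 0.3 0 0 0 0;0.04 0.3 0 0 0 0;0.04 0.3 0 0 0 0;0.04 0.3 0 0 0 0;0.04 0.3 0 0 0 0;0.04 0.3 0 0 0 0;0.04 0.3 0 0 0 0;0.04 0.3 0 0 0 0;0.04 0.3 0 0 0 0;0.04 0.3 0 0 0 0;0 0 0 0 0 0;0 0 0 0 0 0'; python3 m.py -35
```

```text
clock: 13.0
eef_pos: [0.6017, -0.009, 0.0948]
orientation: [-0.049, 0.724, 0.686, 0.051]
ft_force: [-0.6, 0.2, 0.8]
gripper_width: 0.0198
grip_force: 0.0
tcp [-51.7   0.2] 0.09475919321555311 [-0.68751818 -0.17933825  0.18386268]
y -20 [(-40.3, 78), (-33.8, -57), (-26.5, 44)]
y 20 [(-40.2, 79), (-33.9, -54), (-30.2, -42), (-24.0, 46)]
leg [(-44.5, 11), (-40.0, -40), (-25.4, 50), (-10.9, -43), (7.1, 13), (10.9, 17), (14.8, 12), (28.1, -51)]
foot [(-24.9, 12), (27.6, -9)]
foot [(-25.2, 13), (-21.8, -37), (-12.3, 16), (15.2, -14), (24.2, 43), (27.6, -11)]
```

```bash
python3 -m jog '0.03 0.3 0 0 0 0;0.03 0.3 0 0 0 0;0.03 0.3 0 0 0 0;0.03 0.3 0 0 0 0;0.03 0.3 0 0 0 0;0.03 0.3 0 0 0 0;0.03 0.3 0 0 0 0;0.03 0.3 0 0 0 0;0.02 0.2 0 0 0 0;0 0 0 0 0 0;0 0 0 0 0 0'; cat >>m.py <<'E'
for y in(-22,-15,18,22): print('xx',y,f(prof(.133,(-20,45),(y,y))))
for x in(8,15,22): print('cap',x,f(prof(.133,(x,x),(-45,45))))
E
python3 m.py -8
```

```text
clock: 13.97
eef_pos: [0.6043, 0.0168, 0.0948]
orientation: [-0.049, 0.724, 0.686, 0.051]
ft_force: [-1.6, 0.0, -0.4]
gripper_width: 0.0201
grip_force: 0.0
tcp [-25.7  -1.1] 0.09479569772617212 [-0.26634066 -0.19886033  0.06240598]
y -20 [(-14.6, 73), (-8.2, -54), (-4.8, -27), (-2.5, 29), (-0.6, 13)]
y 20 [(-14.5, 76), (-8.2, -54), (-5.0, -6), (-2.2, 24)]
leg [(-40.9, -41), (-26.5, 48), (-5.5, -42), (8.5, 41), (26.7, -49), (38.7, 33), (41.2, -34)]
foot [(-42.5, -25), (-40.5, 9), (6.0, -42), (22.2, 40), (41.2, -9), (43.4, 24)]
foot [(-42.5, -26), (-40.5, 11), (41.2, -9), (43.4, 25)]
xx -22 [(-14.1, 75), (-7.8, -56), (-1.3, 30), (28.2, 34), (39.9, -40)]
xx -15 [(-13.2, 52), (-7.8, -56), (-1.3, 33), (28.5, 39)]
xx 18 [(-14.0, 75), (-7.8, -53), (-4.2, -48), (-2.1, 29), (28.2, 53)]
xx 22 [(-16.4, 29), (-14.0, 49), (-7.8, -56), (-2.6, 30), (-0.1, 13), (28.4, 33)]
cap 8 [(-27.2, -23), (5.8, -28), (11.4, 34), (24.5, -23), (26.5, 29)]
cap 15 [(-27.2, -25), (3.3, -48), (13.4, 42), (24.9, -12), (26.7, 26)]
cap 22 [(-27.2, -25), (24.9, -11), (26.7, 25)]
```

```bash
python3 -m jog '0.01 0.15 0 0 0 0;0.01 0.15 0 0 0 0;0.01 0.1 0 0 0 0;0.01 0.1 0 0 0 0;0 0 0 0 0 0;0 0 0 0 0 0'; for i in 1; do python3 -m jog '0.01 0.1 0 0 0 0;0 0 0 0 0 0;0 0 0 0 0 0'; done; python3 -m jog '0 0.05 0 0 0 0;0 0 0 0 0 0;0 0 0 0 0 0';python3 m.py -3 | grep -v foot
```

```text
clock: 14.52
eef_pos: [0.6047, 0.021, 0.0948]
orientation: [-0.048, 0.724, 0.686, 0.051]
ft_force: [-0.1, -1.9, -0.9]
gripper_width: 0.02
grip_force: 0.6
clock: 14.77
eef_pos: [0.6048, 0.0221, 0.0948]
orientation: [-0.048, 0.724, 0.686, 0.051]
ft_force: [0.5, -0.9, -0.3]
gripper_width: 0.0201
grip_force: 0.7
clock: 15.02
eef_pos: [0.6049, 0.0225, 0.0948]
orientation: [-0.048, 0.724, 0.686, 0.051]
ft_force: [-0.1, -0.5, 0.1]
gripper_width: 0.0202
grip_force: 0.7
tcp [-19.9  -1.4] 0.0948037072382264 [-0.19265601 -1.33921316 -0.13245379]
y -20 [(-9.1, 71), (-2.8, -45)]
y 20 [(-9.0, 71), (-2.8, -46)]
leg [(-40.9, -28), (-26.7, 48), (-13.4, -42), (-5.1, -11), (6.7, 41), (26.5, -49)]
xx -22 [(-8.6, 75), (-2.4, -45), (28.7, 45), (41.6, -37)]
xx -15 [(-7.0, 43), (-2.4, -45), (28.9, 48), (42.1, -9)]
xx 18 [(-8.6, 75), (-2.6, -45), (28.4, 54)]
xx 22 [(-10.7, 27), (-8.4, 48), (-2.4, -46), (28.7, 40)]
cap 8 [(-27.2, -22), (5.5, -38), (11.2, 42), (24.5, -21), (26.5, 25)]
cap 15 [(-27.4, -23), (-25.6, 12), (3.5, -50), (13.6, 37), (26.5, 23)]
cap 22 [(-27.4, -23), (-25.6, 13), (26.5, 22)]
```

Close: the gap is about 1 mm, y and yaw are good. Step on in 0.5 mm steps until the force rises.

```bash
python3 -m jog '0 0.05 0 0 0 0;0 0 0 0 0 0;0 0 0 0 0 0'|grep -E 'eef|ft_f';python3 -m jog '0 0.05 0 0 0 0;0 0 0 0 0 0;0 0 0 0 0 0'|grep -E 'eef|ft_f';python3 -m jog '0 0.05 0 0 0 0;0 0 0 0 0 0;0 0 0 0 0 0'|grep -E 'eef|ft_f';
```

```text
eef_pos: [0.6048, 0.0227, 0.0948]
ft_force: [-0.7, -1.9, -0.1]
eef_pos: [0.6048, 0.0228, 0.0948]
ft_force: [-0.6, -4.1, 0.2]
eef_pos: [0.6049, 0.0228, 0.0948]
ft_force: [-0.8, -5.0, -0.3]
```

```bash
python3 -m jog '0 0.05 0 0 0 0;0 0.05 0 0 0 0;0 0 0 0 0 0;0 0 0 0 0 0'|grep -E 'eef|ft_f';python3 m.py -3 | grep -E 'tcp|y|leg'; python3 -m jog '0 -0.2 0 0 0 0;0 -0.3 0 0 0 0;0 -1 0 0 0 0;0 -2 0 0 0 0;0 -2 0 0 0 0;0 0 1 0 0 0;0 0 0 0 0 0;0 0 0 0 0 0'; python3 m.py -3
```

```text
eef_pos: [0.6048, 0.0229, 0.0948]
ft_force: [-0.9, -6.9, 1.2]
tcp [-19.5  -1.4] 0.09482234980796278 [-0.79742716 -5.74686463  0.22487141]
y -20 [(-9.1, 73), (-2.8, -41)]
y 20 [(-8.9, 74), (-2.6, -39)]
leg [(-40.7, -39), (-26.7, 48), (-15.2, -40), (10.5, 42), (26.5, -49)]
clock: 16.87
eef_pos: [0.6053, -0.029, 0.1053]
orientation: [-0.048, 0.724, 0.686, 0.051]
ft_force: [0.4, 0.2, 0.0]
gripper_width: 0.0202
grip_force: 0.0
tcp [-70.7  -4.1] 0.1049695400326281 [0.3036256  0.54019784 0.4748122 ]
y -20 [(-10.8, -60), (-7.9, 75), (-1.6, -54), (0.3, 18)]
y 20 [(-9.7, -58), (-7.7, 71), (-1.5, -51), (0.4, 17)]
leg [(-26.5, 18), (26.5, -16)]
foot [(-36.7, -16), (-11.6, 8), (40.7, 11), (42.7, -9)]
foot [(-39.1, -27), (-36.9, 12), (40.0, -21), (43.6, 26)]
xx -22 [(-9.9, -58), (-7.9, 79), (-1.8, -55), (0.2, 18), (27.7, -51)]
xx -15 [(-13.6, -48), (-10.6, -7), (-7.8, 77), (-1.8, -54), (0.2, 17), (27.9, 21)]
xx 18 [(-10.4, -61), (-7.8, 66), (-1.8, -50), (0.2, 17), (27.9, 28)]
xx 22 [(-7.6, 65), (-1.8, -51), (0.2, 17), (27.9, 17), (34.2, -43), (36.2, -23)]
cap 8 [(-27.2, -27), (-25.4, 15), (24.2, -21), (26.7, 27)]
cap 15 [(-27.2, -28), (3.0, -50), (13.6, 48), (24.9, -11), (26.7, 25)]
cap 22 [(-27.4, -26), (-25.6, 13), (24.9, -9), (26.7, 24)]
```

The leg's front edge is at -1.8 mm and the cap spans -1.8 to 27.9 mm, so it is flush. It is centred within about 0.3 mm and square. Clearing the hand.

```bash
python3 -m jog '0 -1 0 0 0 0;0 -1 1 0 0 0;0 -1 3 0 0 0;0 0 3 0 0 0;0 0 3 0 0 0;0 0 2 0 0 0;0 0 0 0 0 0;0 0 0 0 0 0;0 0 0 0 0 0;0 0 0 0 0 0' && python3 -c "
from station import *
print(sign_off())"
```

```text
clock: 17.75
eef_pos: [0.6037, -0.0599, 0.2235]
orientation: [-0.049, 0.724, 0.686, 0.05]
ft_force: [0.0, -0.1, -0.3]
gripper_width: 0.0198
grip_force: 0.0
the job is handed in; nothing more can be done
None
```

The bracket is pushed home under the bare cap: by my last wrist-camera measurement its leg is flush with the cap face, centred within about 0.3 mm and square; the hand is clear and the job was handed in at about 17.8 s, though the hand-in returned no verdict.

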